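# Line up three boards on the test rail and power the row

## Task

Push the three white circuit boards into a tidy row in the corner of the aluminium test rail, in the order they lie: long sides flush against the long fence, the left board up against the end stop, and each board edge to edge with its neighbour. When the row is right, throw the lever of the switch box fully over to its far side to power it. Leave the other things on the bench where they are.

Things in the scene. Friction and masses are not known exactly. Their poses are not given: they have to be found in the camera images.
- rail: L-shaped aluminium test rail fixed to the bench, bars 16 mm thick and high. Origin: inner corner, bench level. Long fence: inner face is the plane x = 0, y from 0 to -280 mm; end stop: inner face is the plane y = 0, x from 0 to -75 mm. x points through the fence away from the robot, y left through the end stop; boards belong at x < 0, y < 0. A black block 22 mm high is behind the fence's right end
- board_left: the left of three identical loose boards (left is +y): white circuit board on a grey plastic carrier, 60 (x) by 70 (y) mm, 18 mm high, with small parts on top up to 26 mm, at least 9 mm in from the edges; 150 g. Origin: centre of the underside; y runs along its 70 mm side; lined up, its axes are parallel to the rail's
- board_middle: the middle of three identical loose boards (left is +y): white circuit board on a grey plastic carrier, 60 (x) by 70 (y) mm, 18 mm high, with small parts on top up to 26 mm, at least 9 mm in from the edges; 150 g. Origin: centre of the underside; y runs along its 70 mm side; lined up, its axes are parallel to the rail's
- board_right: the right of three identical loose boards (left is +y): white circuit board on a grey plastic carrier, 60 (x) by 70 (y) mm, 18 mm high, with small parts on top up to 26 mm, at least 9 mm in from the edges; 150 g. Origin: centre of the underside; y runs along its 70 mm side; lined up, its axes are parallel to the rail's
- switch (a joint): angle of the switch lever, rad: 0 = off, leaning 0.5 rad towards the robot's side (-x of switch_base); 1.0 = on, leaning 0.5 rad to the far side (+x). It starts between 0 and 0.15 and stays where it is left
- multimeter: orange handheld multimeter, 150 (x) by 80 (y) by 40 mm, loose; origin: centre of the underside; not to be disturbed
- phone: white phone with black screen, 145 (x) by 70 (y) by 9 mm, loose; origin: centre of the underside; not to be disturbed
- tape_roll: roll of tape lying flat, 72 mm across, 24 mm high, loose; origin: centre of the underside; not to be disturbed
- heatsink: small finned aluminium heatsink, 32 by 32 by 18 mm, loose, left of the end stop; origin: centre of the underside; not to be disturbed
- screwdriver: screwdriver 170 mm long lying along its x axis, behind the fence, loose; not to be disturbed
- switch_base: grey block of the switch box, fixed to the bench; 70 (x) by 50 (y) by 25 mm high. Origin: centre of its underside; the lever swings in its x-z plane towards +x (away from the robot)
- switch_tip (a point): the end of the lever (centre of the 26 mm black ball on its end), 80 mm from the pivot; the lever is a 10 mm steel rod, its pivot axis along y of switch_base, 22 mm above the bench over the middle of the block
Mind the look-alikes: they are no part of the job. Leave any yellow look-alike of the board_middle alone.

How it is judged:
On the way, in this order (a step that is already met when the one before it is completed fails the run):
1. the three boards stand in a row, flush with the fence and end stop and edge to edge, with the switch still off (y of board_left in the frame of rail above -0.04 m and horizontal distance between board_left and board_middle below 0.075 m and horizontal distance between board_middle and board_right below 0.075 m and x of board_left in the frame of rail between -0.0345 and -0.025 m and angle between the y axis of each of board_left, board_middle, board_right and the y axis of rail, either way round below 0.07 rad and height (world z) of each of board_left, board_middle, board_right below 0.004 m and angle between each of board_left, board_middle, board_right's own z axis and vertical below 0.06 rad and x of board_middle in the frame of rail between -0.0345 and -0.025 m and x of board_right in the frame of rail between -0.0345 and -0.025 m and value of joint switch below 0.4 rad), for 0.2 s.
2. the switch lever is thrown fully to the far side (value of joint switch above 0.8 rad), for 0.2 s.
At the end, for the whole second after the job is handed in: Boards flat and at rest; centres at most 34.5 mm from the fence face (touching: 30), parallel to it within 0.07 rad; left board's centre at most 40 mm from the end stop's face (touching: 35); neighbours' centres under 75 mm apart (touching: 70); lever beyond 0.8 rad (y of board_left in the frame of rail above -0.04 m and horizontal distance between board_left and board_middle below 0.075 m and horizontal distance between board_middle and board_right below 0.075 m and x of board_left in the frame of rail between -0.0345 and -0.025 m and angle between the y axis of each of board_left, board_middle, board_right and the y axis of rail, either way round below 0.07 rad and height (world z) of each of board_left, board_middle, board_right below 0.004 m and angle between each of board_left, board_middle, board_right's own z axis and vertical below 0.06 rad and x of board_middle in the frame of rail between -0.0345 and -0.025 m and x of board_right in the frame of rail between -0.0345 and -0.025 m and linear speed of each of board_left, board_middle, board_right below 0.01 m/s and value of joint switch above 0.8 rad).
It fails at once if a bystander (multimeter, phone, tape roll, heatsink or screwdriver) is shifted by more than 30 mm (distance of any of multimeter, phone, tape_roll, heatsink, screwdriver from where it was at the start of the episode above 0.03 m).
It also fails if it takes over 67 s, if anything falls off the work surface, if the arm or the gripper's body presses on something with over 40 N, if the wrist force passes 120 N, or if a joint passes its speed limit or range.

## Robot

A 7-joint arm with a two-finger parallel gripper is mounted at the origin on the work surface. World frame = base frame: x ahead of the robot, y to its left, z up, the work surface at z = 0. Lengths are in m, angles in rad, forces in N, time in s.
With the tool pointing down it reaches from about 0.425 to 0.875 m from the base axis. Payload 4.7 kg.
Tool frame: the origin (TCP) lies between the finger pads; the fingertips stand 11 mm ahead of it and the grasp point (between the pads) lies 8 mm behind it; z points along the fingers, y is the line along which they close (so a half turn about z gives the same grasp; the last joint's range is limited). The gripper opens to 87 mm and grips with 3 to 60 N. Pads are 19 mm wide; open, the fingers measure 117 mm over their backs; the gripper's body (75 mm by 190 mm) begins 51 mm behind the grasp point.
Start: joints at [0.014, 0.321, -0.07, 1.45, 0.023, 1.371, -0.057], TCP at [0.65, -0, 0.234] pointing down, gripper open.
Joint ranges: [-2.86, 2.86], [-0.3, 2.09], [-1.38, 1.24], [0.06, 2.45], [-1.56, 4.7], [0.09, 2.05], [-2.69, 2.69]. Speed limits (rad/s): [2.57, 2.57, 3.14, 3.14, 3.14, 3.14, 3.14].

## Interface

Orientations are given as a rotation vector (axis times angle).
In Python, from bench import ctrl gives the robot as it stands. The module is installed in compiled form; this text tells all that it offers.
- The arm moves only by the shell command python3 -m inch 'ROWS' [FORCE]. ROWS is JSON, a list of rows, each an object with "slide": the shift along the tool's x, y, z scaled (see below), a list of three; "angular": the turn, a rotation vector about the tool's x, y, z scaled (see below), a list of three; "claw": the opening, from -1 (shut) to 1 (fully open). In form: [{"slide": [tx, ty, tz], "angular": [rx, ry, rz], "claw": claw}, ...]. A call has 1 to 10 rows; each row is the pose to reach, as a shift and turn from the pose commanded when the call began, along the tool's axes at that moment; what a row does not reach only later rows make up. The controller multiplies each number of a shift by 0.25 m and each number of a turn by 30 degrees. A row lasts 1/10 s, in which the tool goes at most 50 mm and 8.59 degrees, less where a joint would pass 70% of its speed; a pose out of reach is approached as far as the arm can. A call with a number of a shift or a turn outside -1 to 1 is refused whole. A call with a gripper value outside its range is refused whole. The fingers move at their own pace and stop on an object; FORCE is the grip in N (left out, the last holds). Time passes only in rows, so rows that repeat a pose let the fingers close. It gives the time, the measured TCP pose, the force, the opening and the grip force at its end, in the units of the state.
- ctrl.get_state(): the state, without advancing time (a new reading comes with each control period).
- ctrl.get_image(name): name is "scene" or "side" or "wrist"; returns a dict with "color" (480x640x3 uint8, red, green, blue), "depth" (480x640 float32, m along the optical axis (not along the pixel's ray), 0 where there is no reading), "camera_matrix" (3x3 intrinsics, pixels), "extrinsics" (4x4, takes a point from camera to world coordinates); the wrist camera has in their place "tool_from_camera" (4x4, takes a point from camera to tool coordinates, whose origin is the TCP and whose axes are the flange's). Camera axes: x right, y up, looking along -z (the intrinsics and any distortion apply to the point x, -y, -z); pixel columns grow to the right and rows downward; lengths in m; the calibration is good to about 2 mm. A picture is of the moment at which its call begins: read the wrist's pose just before it.
- ctrl.close_job(): hands the job in; it is judged then, once.
Trained networks look in the newest picture that a camera, given by its name, has taken for a name from the list of things; names that differ only in an ending like _2 or _b are one class to them, and where a whole thing is asked for, a point or a joint stands for the part that bears it (a point fixed in the world has none). Each returns a list of dicts, best first, with "confidence" (0 to 1); they miss things now and then, are a little off and sometimes report something else, mostly with a low value. They report only what shows in the picture. A call takes as long as a camera call. They do not tell look-alikes from the thing itself.
- ctrl.find_in(query, camera): "bbox" ([centre column, centre row, width, height] in pixels, round what is visible of it).
- ctrl.outline_of(query, camera): "mask" (480x640 bool, what is visible of it) and "bbox" ([centre column, centre row, width, height] in pixels, round what is visible of it).
The state is a dict: "time": time; "joint_positions": joint angles; "qd": joint speeds; "joint_torque": joint torques, N m; "position": TCP position; "tool_rot": TCP orientation; "ft_force": force on the tool from outside, world axes, zero at the start; "torque": the same for the moment, N m; "grip_width": opening from 0.0 (shut) to 1.0 (fully open); "grip_force": force on a finger pad.
Only numpy, scipy, OpenCV 4.12 (cv2) and the standard library are available. Lean on these libraries where they do the work, as an engineer would, in place of code of your own. Each camera call takes 0.05 s, during which the arm holds its last target. There are 200 camera calls.

## Working session

There is one attempt and no reset: what is moved stays moved. The work goes in short steps, Python scripts to look and compute and a shell command to move; the robot and the scene stay as the last step left them, time stands still between calls to the robot, and variables do not carry over. Pictures are saved under pics/ and viewed, at most 10 in all, crops included, and the job is handed in when it is done.

```bash
mkdir -p pics
cat > h.py <<'E'
import numpy as np, cv2
from bench import ctrl
from scipy.spatial.transform import Rotation as R
def world(im,T=None):
    d=im["depth"];K=im["camera_matrix"]
    T=im["extrinsics"] if T is None else T
    v,u=np.mgrid[0:480,0:640]
    p=np.stack([(u-K[0,2])/K[0,0]*d,-(v-K[1,2])/K[1,1]*d,-d,np.ones_like(d)],-1)
    return (p@np.array(T).T)[...,:3]
def wristT(im,s):
    M=np.eye(4);M[:3,:3]=R.from_rotvec(s["tool_rot"]).as_matrix();M[:3,3]=s["position"]
    return M@np.array(im["tool_from_camera"])
def save(im,n): cv2.imwrite(n,im["color"][...,::-1])
E
python3 - <<'E'
from h import *
s=ctrl.get_state();print(s["time"],s["position"],s["tool_rot"],s["grip_width"])
for c in ("scene","side"):
    im=ctrl.get_image(c);save(im,f"pics/{c}.png");W=world(im);np.save(f"{c}.npy",W)
    print(c,np.round(im["extrinsics"],2).tolist())
    for q in ("board_left","rail","switch_base","multimeter","phone","tape_roll","heatsink","screwdriver"):
        for r in ctrl.outline_of(q,c):
            m=r["mask"]&(im["depth"]>0)
            if m.any(): print(q,round(r["confidence"],2),np.round(r["bbox"]).astype(int),np.round(np.median(W[m],0),3),np.round(np.percentile(W[m],[2,98],axis=0),3).tolist())
E
```

```text
0.0 [ 6.49451075e-01 -4.91109945e-06  2.32461266e-01] [-2.22044942 -2.2206021   0.00224941] 1.0010569653406967
scene [[0.17, -0.75, 0.64, 1.29], [0.99, 0.13, -0.11, -0.17], [-0.0, 0.65, 0.76, 0.97], [0.0, 0.0, 0.0, 1.0]]
board_left 0.92 [364 265  40  32] [0.588 0.065 0.017] [[0.55, 0.028, 0.0], [0.616, 0.104, 0.026]]
rail 0.78 [348 298 134  81] [0.684 0.008 0.014] [[0.595, -0.127, -0.001], [0.744, 0.153, 0.023]]
rail 0.48 [192 303  35  33] [ 0.634 -0.314  0.02 ] [[0.596, -0.347, -0.001], [0.664, -0.28, 0.026]]
switch_base 0.73 [462 221  30  54] [0.542 0.3   0.024] [[0.505, 0.28, 0.002], [0.577, 0.326, 0.105]]
switch_base 0.2 [366 264  39  30] [0.588 0.065 0.017] [[0.55, 0.03, 0.003], [0.616, 0.103, 0.026]]
multimeter 0.89 [428 172  44  50] [0.35  0.281 0.037] [[0.261, 0.242, 0.006], [0.404, 0.326, 0.043]]
phone 0.84 [142 218  34  45] [ 0.362 -0.428  0.008] [[0.287, -0.468, 0.003], [0.427, -0.389, 0.012]]
tape_roll 0.88 [193 304  36  31] [ 0.634 -0.314  0.02 ] [[0.597, -0.348, -0.001], [0.664, -0.28, 0.026]]
heatsink 0.64 [428 275  22  22] [0.645 0.192 0.013] [[0.625, 0.174, -0.001], 
[... 829 characters left out ...]

multimeter 0.6 [210 282  40  47] [0.756 0.028 0.019] [[0.747, -0.028, 0.01], [0.766, 0.127, 0.027]]
phone 0.92 [413 210  51  13] [ 0.35 -0.42  0.01] [[0.284, -0.486, 0.001], [0.422, -0.385, 0.013]]
phone 0.39 [264 365  21  30] [0.508 0.309 0.097] [[0.494, 0.297, 0.039], [0.533, 0.316, 0.108]]
tape_roll 0.83 [310 214  32  16] [ 0.627 -0.307  0.017] [[0.591, -0.356, 0.0], [0.661, -0.278, 0.026]]
heatsink 0.71 [413 210  50  13] [ 0.351 -0.419  0.01 ] [[0.282, -0.466, 0.002], [0.421, -0.385, 0.013]]
heatsink 0.54 [227 335  19  18] [0.637 0.2   0.015] [[0.621, 0.178, 0.003], [0.653, 0.213, 0.02]]
screwdriver 0.92 [210 282  42  43] [0.755 0.024 0.019] [[0.747, -0.034, 0.0], [0.768, 0.125, 0.027]]
```

Run:
```python
from h import *
a=cv2.imread("pics/scene.png")[170:370,120:500];b=cv2.imread("pics/side.png")[190:450,170:490]
cv2.imwrite("pics/scene_c.png",cv2.resize(a,None,fx=2.1,fy=2.1,interpolation=2));cv2.imwrite("pics/side_c.png",cv2.resize(b,None,fx=2.2,fy=2.2,interpolation=2))
```

```text
(no output)
```

View pics/scene_c.png

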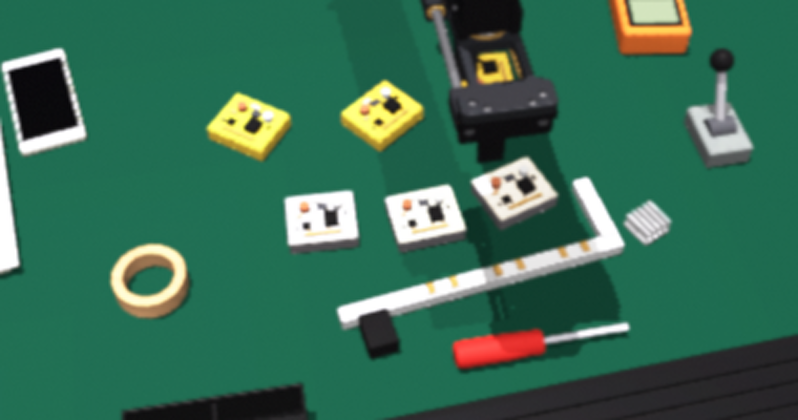

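View pics/side_c.png

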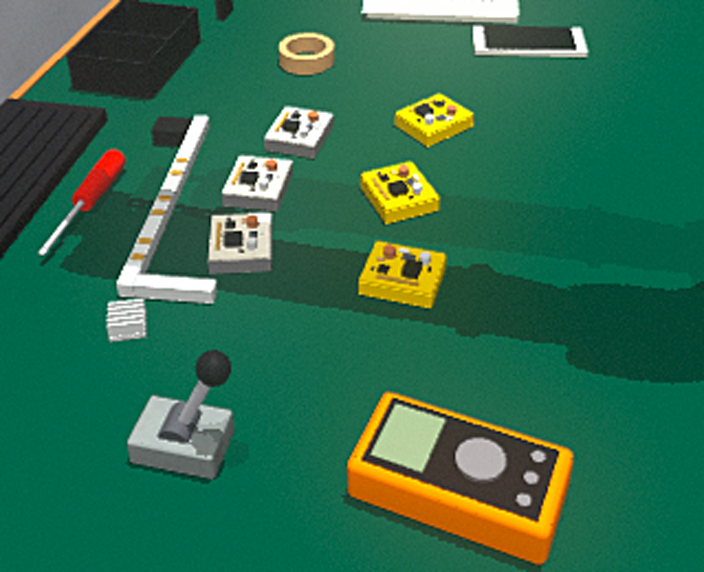

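White boards in the scene crop are at about (515,190), (425,215) and (320,220), and the rail is below them. Yellow look-alikes are at (250,125), (383,113) and (495,70). The side view agrees, with white boards at (240,242), (257,181) and (299,131). I'm choosing the three white ones next to the fence, then checking them with the wrist camera.

```bash
cat >> h.py <<'E'
def blobs(im,W,name=""):
    """white tops near 18 mm: boards -> rectangle in world xy"""
    hsv=cv2.cvtColor(im["color"],cv2.COLOR_RGB2HSV)
    g=(im["depth"]>0)&(W[...,2]>0.0145)&(W[...,2]<0.030)&(W[...,0]>.45)&(W[...,0]<.73)&(W[...,1]>-.25)&(W[...,1]<.14)
    yellow=(hsv[...,0]>20)&(hsv[...,0]<35)&(hsv[...,1]>150)
    g=g.astype(np.uint8);n,l,st,_=cv2.connectedComponentsWithStats(g,connectivity=4)
    for i in range(1,n):
        if st[i,4]<60: continue
        m=l==i;P=W[m]
        r=cv2.minAreaRect((P[:,:2]*1000).astype(np.float32))
        print(name,"px",st[i,:5],"yel",round(yellow[m].mean(),2),"z",np.round(np.median(P[:,2]),4),"rect mm",np.round(r[0],1),np.round(r[1],1),round(r[2],1))
E
python3 - <<'E'
from h import *
for c in ("scene","side"):
    im=ctrl.get_image(c);blobs(im,world(im),c)
s=ctrl.get_state();im=ctrl.get_image("wrist");save(im,"pics/w0.png");W=world(im,wristT(im,s));blobs(im,W,"wrist");print(np.round(W[[0,0,479,479,240],[0,639,0,639,320]],3).tolist())
E
```

```text
scene px [284 219  37  18 278] yel 0.44 z 0.0176 rect mm [469.8 -53.1] [85.1 39.4] 89.9
scene px [228 228  26  15 174] yel 0.3 z 0.0177 rect mm [ 457.5 -198.6] [49.2 37.2] 57.4
scene px [346 245  39  31 627] yel 0.0 z 0.0178 rect mm [580.   66.8] [61.7 70.7] 17.6
scene px [304 259  37  27 652] yel 0.0 z 0.0178 rect mm [597.7 -32.3] [63.8 69.1] 5.1
scene px [256 261  34  26 661] yel 0.0 z 0.0177 rect mm [ 584.2 -138.1] [69.3 62.2] 88.5
scene px [360 291  24  10  84] yel 0.0 z 0.0162 rect mm [674.2  58. ] [16.2 48.6] 5.6
scene px [331 299  18  10  78] yel 0.0 z 0.016 rect mm [684.3 -10.7] [17.1 35.7] 8.1
scene px [284 312  24  17 212] yel 0.0 z 0.0199 rect mm [ 709.5 -105.1] [46.7 33.4] 21.8
side px [350 235  14  14  88] yel 0.78 z 0.0189 rect mm [ 464.1 -199.3] [61.2 28. ] 89.5
side px [290 239  31  19 387] yel 0.01 z 0.019 rect mm [ 581.  -138.5] [75.6 60.5] 88.2
side px [226 243  39  71 566] yel 0.02 z 0.0165 rect mm [692.9   5.3] [ 44.1 276.2] 8.3
side px [270 261  33  21 472] yel 0.01 z 0.0188 rect mm [594.9 -32.9] [61.  73.5] 5.6
side px [334 265  18  21 190] yel 0.84 z 0.0186 rect mm [454.8 -51.5] [44.3 65.1] 38.1
side px [264 287  29  23 598] yel 0.0 z 0.0187 rect mm [578.4  65.6] [58.7 74.4] 18.7
wrist px [238  53  77  12 526] yel 0.0 z 0.0178 rect mm [610.5 135.8] [65.6  8.8] 0.4
wrist px [ 326   53   76  281 5582] yel 0.09 z 0.018 rect mm [694.2   6.8] [ 45.  274.3] 7.9
wrist px [ 199   92   88   96 5191] yel 0.03 z 0.0201 rect mm [577.9  66.5] [60.6 70.1] 18.6
wrist px [ 231  207   69   73 4156] yel 0.03 z 0.0199 rect mm [594.8 -32. ] [60.4 69.6] 4.2
wrist px [ 114  221   51   81 1916] yel 0.87 z 0.0198 rect mm [470.  -50.7] [40.  84.3] 0.0
wrist px [ 229  308   58   26 1387] yel 0.02 z 0.0196 rect mm [ 582.2 -116.9] [28.1 59.9] 87.8
[[0.371, 0.185, 0.002], [0.91, 0.178, 0.023], [0.598, 0.024, 0.337], [0.701, 0.024, 0.337], [0.648, -0.032, 0.001]]
```

View pics/w0.png

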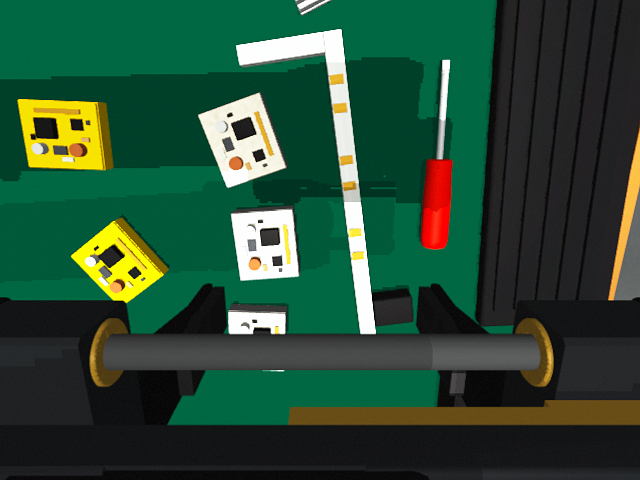

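The wrist view shows the three white boards at px (243,140), (265,243) and (258,325). The fence runs from (335,35) to (365,330), and the yellow look-alikes are off to the left. Next I measure the rail line, the rail frame and the switch.

Run:
```python
from h import *
from scipy.optimize import minimize
def switch(c,im,W):
    P=W[(W[...,0]>.46)&(W[...,0]<.62)&(W[...,1]>.255)&(W[...,1]<.36)&(im["depth"]>0)]
    t=P[(P[:,2]>.020)&(P[:,2]<.028)];r=cv2.minAreaRect((t[:,:2]*1e3).astype(np.float32));b=P[P[:,2]>.085]
    print(c,"base",np.round(r[0],1),np.round(r[1],1),round(r[2],1),len(t),"ball top pts",np.round(b.mean(0),4),np.round(b.min(0),3),np.round(b.max(0),3),len(b))
s=ctrl.get_state()
for c in ("scene","side","wrist"):
    im=ctrl.get_image(c);W=world(im,wristT(im,s) if c=="wrist" else None)
    if c!="wrist": switch(c,im,W)
    white=(im["color"].min(2)>90)|False
    m=(im["depth"]>0)&(W[...,2]>.011)&(W[...,2]<.0215)&(W[...,1]>-.12)&(W[...,1]<.17)&(W[...,0]>.56)&(W[...,0]<.735)
    m&=W[...,0]-.69+.14*W[...,1]>-.022
    # fence inner edge: per-y-bin min x of top points
    P=W[m];ys=np.arange(-.09,.10,.015);pts=[]
    for y in ys:
        q=P[abs(P[:,1]-y)<.0075]
        if len(q)>5: pts.append((np.percentile(q[:,0],8),np.percentile(q[:,0],92),y))
    pts=np.array(pts);f=np.polyfit(pts[:,2],pts[:,0],1);g=np.polyfit(pts[:,2],pts[:,1],1)
    print(c,"inner x=",np.round(f,4),"outer",np.round(g,4),"yaw",np.degrees(np.arctan(-f[0])).round(2),np.std(pts[:,0]-np.polyval(f,pts[:,2])).round(4))
    # end stop in rail frame
    a=np.radians(8.2);ux=np.array([np.cos(a),np.sin(a)]);uy=np.array([-np.sin(a),np.cos(a)])
    m2=(im["depth"]>0)&(W[...,2]>.011)&(W[...,2]<.0215);Q=W[m2][:,:2]
    q=np.c_[Q@ux,Q@uy];x0=np.array([np.polyval(f,0),0])@ux
    e=q[(q[:,0]>x0-.07)&(q[:,0]<x0-.01)&(q[:,1]>.0)&(q[:,1]<.1)]
    k=q[(q[:,0]>x0-.07)&(q[:,0]<x0-.01)]
    k=k[(k[:,1]>.2-.0) & (k[:,1]<.25)] if False else k
    h,b=np.histogram(k[:,1],np.arange(.0,.28,.004));print("x0",x0.round(4),list(zip((b[:-1]*1e3).astype(int),h)))
```

```text
scene base [542.4 304.5] [50.9 73.9] 89.6 379 ball top pts [0.5123 0.3013 0.0989] [0.498 0.291 0.085] [0.521 0.316 0.108] 113
scene inner x= [-0.141  0.676] outer [-0.2054  0.6922] yaw 8.02 0.0006
x0 0.6691 [(np.int64(0), np.int64(12)), (np.int64(4), np.int64(9)), (np.int64(8), np.int64(11)), (np.int64(12), np.int64(6)), (np.int64(16), np.int64(7)), (np.int64(20), np.int64(3)), (np.int64(24), np.int64(0)), (np.int64(28), np.int64(0)), (np.int64(32), np.int64(0)), (np.int64(36), np.int64(0)), (np.int64(40), np.int64(0)), (np.int64(44), np.int64(27)), (np.int64(48), np.int64(40)), (np.int64(52), np.int64(35)), (np.int64(56), np.int64(45)), (np.int64(60), np.int64(24)), (np.int64(64), np.int64(1)), (np.int64(68), np.int64(0)), (np.int64(72), np.int64(0)), (np.int64(76), np.int64(0)), (np.int64(80), np.int64(5)), (np.int64(84), np.int64(6)), (np.int64(88), np.int64(9)), (np.int64(92), np.int64(5)), (np.int64(96), np.int64(9)), (np.int64(100), np.int64(7)), (np.int64(104), np.int64(8)), (np.int64(108), np.int64(9)), (np.int64(112), np.int64(6)), (np.int64(116), np.int64(0)), (np.int64(120
[... 4860 characters left out ...]
int64(0)), (np.int64(184), np.int64(0)), (np.int64(188), np.int64(0)), (np.int64(192), np.int64(0)), (np.int64(196), np.int64(0)), (np.int64(200), np.int64(0)), (np.int64(204), np.int64(0)), (np.int64(208), np.int64(0)), (np.int64(212), np.int64(0)), (np.int64(216), np.int64(0)), (np.int64(220), np.int64(0)), (np.int64(224), np.int64(0)), (np.int64(228), np.int64(0)), (np.int64(232), np.int64(0)), (np.int64(236), np.int64(0)), (np.int64(240), np.int64(0)), (np.int64(244), np.int64(0)), (np.int64(248), np.int64(0)), (np.int64(252), np.int64(0)), (np.int64(256), np.int64(0)), (np.int64(260), np.int64(0)), (np.int64(264), np.int64(0)), (np.int64(268), np.int64(0)), (np.int64(272), np.int64(0))]
```

```bash
T='t'
python3 -m inch '[{"slide":[0.232,-0.522,0],"angular":[0,0,0.911],"claw":-0.31},{"slide":[0.232,-0.522,0],"angular":[0,0,0.911],"claw":-0.31},{"slide":[0.232,-0.522,0],"angular":[0,0,0.911],"claw":-0.31},{"slide":[0.232,-0.522,0],"angular":[0,0,0.911],"claw":-0.31}]' 20
python3 -m inch '[{"slide":[0,0,0],"angular":[0,0,0.911],"claw":-0.31},{"slide":[0,0,0],"angular":[0,0,0.911],"claw":-0.31},{"slide":[0,0,0],"angular":[0,0,0.911],"claw":-0.31},{"slide":[0,0,0],"angular":[0,0,0.911],"claw":-0.31}]' 20
python3 -m inch '[{"slide":[0,0,0],"angular":[0,0,0.911],"claw":-0.31},{"slide":[0,0,0],"angular":[0,0,0.911],"claw":-0.31},{"slide":[0,0,0],"angular":[0,0,0.911],"claw":-0.31},{"slide":[0,0,0],"angular":[0,0,0.911],"claw":-0.31},{"slide":[0,0,0],"angular":[0,0,0.911],"claw":-0.31}]' 20
cat >> h.py <<'E'
ux=np.array([.9898,.1426]);uy=np.array([-.1426,.9898]);O=.6665*ux+.046*uy
def rail(p): p=np.array(p)[:2]-O; return np.round([p@ux*1e3,p@uy*1e3],1)
def tcp():
    s=ctrl.get_state();M=R.from_rotvec(s["tool_rot"]).as_matrix()
    print("t",round(s["time"],2),"rail xy",rail(s["position"]),"z",round(s["position"][2],4),"toolx deg",np.degrees(np.arctan2(M[1,0],M[0,0])).round(2),"tilt",np.round(M[:,2],3),"w",s["grip_width"],"F",np.round(s["ft_force"],1))
    return s
E
python3 -c "
from h import *
tcp()"
```

```text
time: 1.6
position: [0.515, 0.0613, 0.2335]
tool_rot: [-2.68, -1.636, 0.002]
ft_force: [0.8, 0.3, 0.4]
grip_width: 0.724
grip_force: 0.0
time: 2.0
position: [0.52, 0.0577, 0.2338]
tool_rot: [2.994, 0.951, 0.001]
ft_force: [-1.1, -0.4, 0.1]
grip_width: 0.384
grip_force: 0.0
time: 2.5
position: [0.5197, 0.0579, 0.2336]
tool_rot: [3.133, 0.226, 0.0]
ft_force: [0.1, 0.3, -0.0]
grip_width: 0.344
grip_force: 0.0
t 2.5 rail xy [-143.8  -62.9] z 0.2336 toolx deg 8.24 tilt [ 0. -0. -1.] w 0.34411045492389136 F [ 0.1  0.3 -0. ]
```

```bash
python3 -m inch '[{"slide":[0,0,0.866],"angular":[0,0,0],"claw":-0.31},{"slide":[0,0,0.866],"angular":[0,0,0],"claw":-0.31},{"slide":[0,0,0.866],"angular":[0,0,0],"claw":-0.31},{"slide":[0,0,0.866],"angular":[0,0,0],"claw":-0.31},{"slide":[0,0,0.866],"angular":[0,0,0],"claw":-0.31},{"slide":[0,0,0.866],"angular":[0,0,0],"claw":-0.31}]'
python3 -m inch '[{"slide":[0.05,0,0],"angular":[0,0,0],"claw":-0.31},{"slide":[0.1,0,0],"angular":[0,0,0],"claw":-0.31},{"slide":[0.14,0,0],"angular":[0,0,0],"claw":-0.31},{"slide":[0.18,0,0],"angular":[0,0,0],"claw":-0.31},{"slide":[0.22,0,0],"angular":[0,0,0],"claw":-0.31},{"slide":[0.25,0,0],"angular":[0,0,0],"claw":-0.31},{"slide":[0.28,0,0],"angular":[0,0,0],"claw":-0.31},{"slide":[0.3,0,0],"angular":[0,0,0],"claw":-0.31},{"slide":[0.3,0,0],"angular":[0,0,0],"claw":-0.31}]'
python3 -c "
from h import *
tcp()
for c in ('scene','side'):
    im=ctrl.get_image(c);blobs(im,world(im),c)"
```

```text
time: 3.1
position: [0.5177, 0.0576, 0.0145]
tool_rot: [3.133, 0.226, -0.008]
ft_force: [-0.4, 0.8, 1.1]
grip_width: 0.347
grip_force: 0.0
time: 4.0
position: [0.5917, 0.0681, 0.0165]
tool_rot: [3.133, 0.22, -0.009]
ft_force: [-6.4, -0.2, 5.1]
grip_width: 0.346
grip_force: 3.6
t 4.0 rail xy [-71.2 -62.9] z 0.0165 toolx deg 8.02 tilt [-0.006 -0.001 -1.   ] w 0.3464605702005404 F [-6.4 -0.2  5.1]
scene px [285 219  36  19 272] yel 0.29 z 0.0178 rect mm [452.5 -51.2] [52.8 66.3] 38.7
scene px [225 228  29  14 184] yel 0.29 z 0.0178 rect mm [ 465.9 -200.3] [64.4 31.6] 89.8
scene px [349 256  47  47 888] yel 0.0 z 0.0175 rect mm [635.3  53.8] [ 95.9 103. ] 9.3
scene px [304 259  38  27 629] yel 0.0 z 0.0178 rect mm [597.5 -32.3] [62.6 69.4] 3.4
scene px [256 261  34  26 652] yel 0.0 z 0.0175 rect mm [ 584.  -138.4] [69.4 60.6] 87.5
scene px [315 304  16  10  69] yel 0.0 z 0.0161 rect mm [690.3 -48.3] [17.  32.7] 8.7
scene px [285 311  29  19 260] yel 0.0 z 0.0191 rect mm [709.7 -98.6] [40.2 59. ] 7.8
side px [349 235  15  14  92] yel 0.8 z 0.0187 rect mm [ 465.4 -199.9] [61.4 30.6] 89.9
side px [295 239  26  19 361] yel 0.02 z 0.019 rect mm [ 580.6 -137.3] [74.6 59. ] 88.0
side px [285 262  18  20 217] yel 0.0 z 0.0188 rect mm [578.8 -33.4] [28.7 71.4] 3.6
side px [334 265  18  20 187] yel 0.87 z 0.0187 rect mm [455.7 -50.9] [41.9 65. ] 34.9
side px [226 287  50  27 326] yel 0.01 z 0.0169 rect mm [640.7 107.2] [ 76.5 110. ] 70.0
```

```bash
python3 -m inch '[{"slide":[-0.2,0,0],"angular":[0,0,0],"claw":-0.31},{"slide":[-0.27,0.1,0],"angular":[0,0,0],"claw":-0.31},{"slide":[-0.27,0.3,0],"angular":[0,0,0],"claw":-0.31},{"slide":[-0.27,0.4,0],"angular":[0,0,0],"claw":-0.31},{"slide":[-0.21,0.4,0],"angular":[0,0,0],"claw":-0.31},{"slide":[-0.15,0.4,0],"angular":[0,0,0],"claw":-0.31},{"slide":[-0.1,0.4,0],"angular":[0,0,0],"claw":-0.31},{"slide":[-0.06,0.4,0],"angular":[0,0,0],"claw":-0.31},{"slide":[-0.02,0.4,0],"angular":[0,0,0],"claw":-0.31},{"slide":[0.01,0.4,0],"angular":[0,0,0],"claw":-0.31}]'
python3 -m inch '[{"slide":[0,0,0],"angular":[0,0,0],"claw":-0.31},{"slide":[-0.2,0,0],"angular":[0,0,0],"claw":-0.31},{"slide":[-0.4,0,0],"angular":[0,0,0],"claw":-0.31},{"slide":[-0.4,0.2,0],"angular":[0,0,0],"claw":-0.31},{"slide":[-0.4,0.4,0],"angular":[0,0,0],"claw":-0.31},{"slide":[-0.4,0.4,0],"angular":[0,0,0],"claw":-0.31},{"slide":[-0.34,0.4,0],"angular":[0,0,0],"claw":-0.31},{"slide":[-0.28,0.4,0],"angular":[0,0,0],"claw":-0.31},{"slide":[-0.22,0.4,0],"angular":[0,0,0],"claw":-0.31},{"slide":[-0.17,0.4,0],"angular":[0,0,0],"claw":-0.31}]'
python3 -m inch '[{"slide":[0.05,0,0],"angular":[0,0,0],"claw":-0.31},{"slide":[0.09,0,0],"angular":[0,0,0],"claw":-0.31},{"slide":[0.13,0,0],"angular":[0,0,0],"claw":-0.31},{"slide":[0.16,0,0],"angular":[0,0,0],"claw":-0.31},{"slide":[0.17,0,0],"angular":[0,0,0],"claw":-0.31},{"slide":[0.17,0,0],"angular":[0,0,0],"claw":-0.31}]'
python3 -c "
from h import *
tcp()
for c in ('scene',):
    im=ctrl.get_image(c);blobs(im,world(im),c);cv2.imwrite('pics/s2.png',cv2.resize(im['color'][170:370,120:500,::-1],None,fx=2.1,fy=2.1))"
```

```text
time: 5.1
position: [0.6058, -0.0309, 0.0164]
tool_rot: [3.134, 0.219, -0.018]
ft_force: [-23.3, -2.4, 18.3]
grip_width: 0.343
grip_force: 11.8
time: 6.1
position: [0.5829, -0.1351, 0.0171]
tool_rot: [3.134, 0.219, -0.0]
ft_force: [-2.3, -1.4, 1.3]
grip_width: 0.343
grip_force: 1.0
time: 6.7
position: [0.6196, -0.13, 0.0165]
tool_rot: [-3.133, -0.218, 0.017]
ft_force: [-12.6, -0.2, 9.8]
grip_width: 0.344
grip_force: 6.3
t 6.7 rail xy [ -71.8 -263. ] z 0.0165 toolx deg 7.96 tilt [-0.011  0.    -1.   ] w 0.3443247255439017 F [-12.6  -0.2   9.8]
scene px [298 220  23  16 164] yel 0.85 z 0.0176 rect mm [465.9 -35.8] [34.4 52.1] 6.3
scene px [225 228  29  15 185] yel 0.3 z 0.0172 rect mm [ 466.9 -199.9] [33.7 65. ] 0.1
scene px [353 265  56  35 877] yel 0.0 z 0.0172 rect mm [640.6  83.8] [ 77.5 104.9] 6.6
scene px [315 275  39  33 726] yel 0.0 z 0.0176 rect mm [652.6 -16.7] [74.3 69.2] 7.6
scene px [ 268  280   41   50 1047] yel 0.0 z 0.018 rect mm [ 673.6 -116.3] [119.7  70.2] 8.7
```

View pics/s2.png

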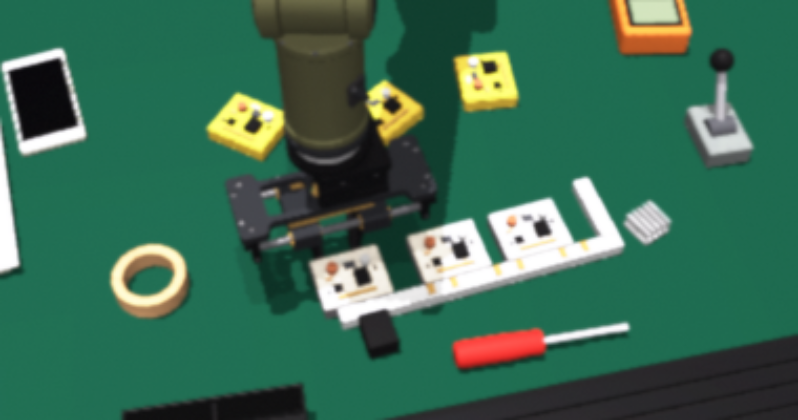

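Scene crop: all three white boards now touch the fence, at (350,278), (448,253) and (530,228). Next I turn the tool 90° to push the row along the fence.

```bash
python3 -m inch '[{"slide":[-0.06,0,0],"angular":[0,0,0],"claw":-0.31},{"slide":[-0.06,0,-0.2],"angular":[0,0,0],"claw":-0.31},{"slide":[-0.06,0.1,-0.4],"angular":[0,0,-0.25],"claw":-0.63},{"slide":[-0.06,0.28,-0.4],"angular":[0,0,-0.5],"claw":-0.63},{"slide":[-0.06,0.28,-0.4],"angular":[0,0,-0.75],"claw":-0.63},{"slide":[-0.06,0.28,-0.4],"angular":[0,0,-1],"claw":-0.63}]'
python3 -m inch '[{"slide":[0,0,0],"angular":[0,0,-1],"claw":-0.63},{"slide":[0,0,0],"angular":[0,0,-1],"claw":-0.63},{"slide":[0,0,0],"angular":[0,0,-1],"claw":-0.63},{"slide":[0,0,0],"angular":[0,0,-1],"claw":-0.63}]'
python3 -m inch '[{"slide":[0,0,0],"angular":[0,0,-1],"claw":-0.63},{"slide":[0,0,0],"angular":[0,0,-1],"claw":-0.63},{"slide":[0,0,0],"angular":[0,0,-1],"claw":-0.63},{"slide":[0,0,0],"angular":[0,0,-1],"claw":-0.63},{"slide":[0,0,0],"angular":[0,0,-1],"claw":-0.63},{"slide":[0,0,0],"angular":[0,0,-1],"claw":-0.63}]'
python3 -c "
from h import *
s=tcp()
for c in ('scene','side'):
    im=ctrl.get_image(c);blobs(im,world(im),c)"
```

```text
time: 7.35
position: [0.6197, -0.2033, 0.118]
tool_rot: [2.967, 1.025, 0.003]
ft_force: [0.6, -0.2, -1.0]
grip_width: 0.196
grip_force: 0.0
time: 7.75
position: [0.6198, -0.2006, 0.1172]
tool_rot: [2.6, 1.762, 0.002]
ft_force: [0.6, -0.0, 0.2]
grip_width: 0.187
grip_force: 0.0
time: 8.35
position: [0.6194, -0.2007, 0.1171]
tool_rot: [2.063, 2.369, 0.001]
ft_force: [-0.2, 0.1, 0.4]
grip_width: 0.186
grip_force: 0.0
t 8.35 rail xy [ -82. -333.] z 0.1171 toolx deg 97.9 tilt [ 0.001  0.    -1.   ] w 0.18600820026693402 F [-0.2  0.1  0.4]
scene px [286 220  35  17 266] yel 0.82 z 0.0174 rect mm [469.  -50.8] [37.8 81.2] 0.1
scene px [353 265  40  35 782] yel 0.0 z 0.0173 rect mm [643.   69.5] [77.2 72.8] 7.5
scene px [314 275  41  38 870] yel 0.0 z 0.0173 rect mm [655.3 -20.3] [77.2 78.3] 7.7
scene px [268 287  44  43 988] yel 0.0 z 0.0179 rect mm [ 681.5 -114. ] [102.7  71.8] 8.3
side px [350 235  14  14  87] yel 0.84 z 0.019 rect mm [ 464.1 -200.6] [63.7 28. ] 86.5
side px [ 226  240   62   75 1982] yel 0.02 z 0.0182 rect mm [662.5  -6.9] [104.9 291.6] 9.5
side px [334 265  18  21 192] yel 0.85 z 0.0189 rect mm [455.5 -49. ] [42.3 64. ] 34.4
```

```bash
python3 -m inch '[{"slide":[0,0.192,0],"angular":[0,0,0],"claw":-0.63},{"slide":[0,0.192,0.2],"angular":[0,0,0],"claw":-0.63},{"slide":[0,0.192,0.4],"angular":[0,0,0],"claw":-0.63},{"slide":[0,0.192,0.4],"angular":[0,0,0],"claw":-0.63}]'
python3 -m inch '[{"slide":[0.06,0,0],"angular":[0,0,0],"claw":-0.63},{"slide":[0.12,0,0],"angular":[0,0,0],"claw":-0.63},{"slide":[0.17,0,0],"angular":[0,0,0],"claw":-0.63},{"slide":[0.22,0,0],"angular":[0,0,0],"claw":-0.63},{"slide":[0.26,0,0],"angular":[0,0,0],"claw":-0.63},{"slide":[0.3,0,0],"angular":[0,0,0],"claw":-0.63},{"slide":[0.34,0,0],"angular":[0,0,0],"claw":-0.63},{"slide":[0.38,0,0],"angular":[0,0,0],"claw":-0.63},{"slide":[0.41,0,0],"angular":[0,0,0],"claw":-0.63},{"slide":[0.43,0,0],"angular":[0,0,0],"claw":-0.63}]'
python3 -c "
from h import *
s=tcp()
for c in ('scene',):
    im=ctrl.get_image(c);blobs(im,world(im),c);cv2.imwrite('pics/s3.png',cv2.resize(im['color'][230:350,240:440,::-1],None,fx=4,fy=4))"
```

```text
time: 8.85
position: [0.667, -0.1936, 0.0145]
tool_rot: [-2.061, -2.37, 0.0]
ft_force: [-0.4, -0.3, 0.2]
grip_width: 0.188
grip_force: 0.0
time: 9.85
position: [0.6517, -0.0878, 0.0175]
tool_rot: [2.06, 2.37, -0.001]
ft_force: [-0.1, -6.0, 2.0]
grip_width: 0.185
grip_force: 2.5
t 9.85 rail xy [ -34.  -225.8] z 0.0175 toolx deg 98.0 tilt [ 0.001 -0.001 -1.   ] w 0.18509133938152855 F [-0.1 -6.   2. ]
scene px [226 228  28  15 194] yel 0.29 z 0.0178 rect mm [ 466.8 -199.7] [62.4 33.7] 88.3
scene px [ 325  262   84   47 1791] yel 0.0 z 0.0174 rect mm [645.4  50.4] [ 77.7 168.9] 7.8
scene px [286 315  22  15 173] yel 0.0 z 0.0203 rect mm [ 715.2 -108.2] [48.2 28.5] 65.3
```

View pics/s3.png

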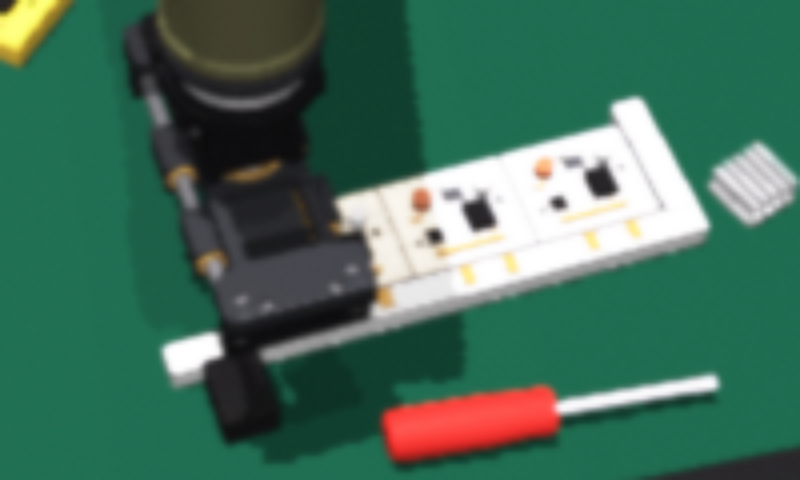

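The boards are edge to edge, with a small gap left at the end stop near (655,185). I'm pushing a few millimetres more.

```bash
python3 -m inch '[{"slide":[0.01,0,0],"angular":[0,0,0],"claw":-0.63},{"slide":[0.02,0,0],"angular":[0,0,0],"claw":-0.63},{"slide":[0.028,0,0],"angular":[0,0,0],"claw":-0.63},{"slide":[0.028,0,0],"angular":[0,0,0],"claw":-0.63}]'
python3 -c "
from h import *
s=tcp()"
```

```text
time: 10.3
position: [0.6511, -0.0834, 0.0175]
tool_rot: [2.061, 2.367, -0.002]
ft_force: [-1.0, -6.2, 2.3]
grip_width: 0.189
grip_force: 3.5
t 10.3 rail xy [ -34.  -221.4] z 0.0175 toolx deg 97.91 tilt [ 0.001 -0.003 -1.   ] w 0.1893088860544525 F [-1.  -6.2  2.3]
```

```bash
python3 -m inch '[{"slide":[0.008,0,0],"angular":[0,0,0],"claw":-0.63},{"slide":[0.016,0,0],"angular":[0,0,0],"claw":-0.63},{"slide":[0.016,0,0],"angular":[0,0,0],"claw":-0.63}]'
python3 -c "
from h import *
s=tcp()"
python3 -m inch '[{"slide":[0.008,0,0],"angular":[0,0,0],"claw":-0.63},{"slide":[0.016,0,0],"angular":[0,0,0],"claw":-0.63},{"slide":[0.016,0,0],"angular":[0,0,0],"claw":-0.63}]'
python3 -c "
from h import *
s=tcp()"
```

```text
time: 10.6
position: [0.651, -0.0833, 0.0176]
tool_rot: [2.061, 2.362, -0.006]
ft_force: [2.4, -13.1, 1.0]
grip_width: 0.191
grip_force: 6.2
t 10.6 rail xy [ -34.  -221.2] z 0.0176 toolx deg 97.8 tilt [ 0.003 -0.007 -1.   ] w 0.19079924654224734 F [  2.4 -13.1   1. ]
time: 10.9
position: [0.6508, -0.0831, 0.0176]
tool_rot: [2.061, 2.358, -0.01]
ft_force: [3.4, -17.5, -1.2]
grip_width: 0.186
grip_force: 8.9
t 10.9 rail xy [ -34.2 -221.1] z 0.0176 toolx deg 97.68 tilt [ 0.004 -0.011 -1.   ] w 0.1860064815449567 F [  3.4 -17.5  -1.2]
```

```bash
python3 -m inch '[{"slide":[-0.1,0,0],"angular":[0,0,0],"claw":-0.63},{"slide":[-0.16,0,-0.2],"angular":[0,0,0],"claw":-0.63},{"slide":[-0.16,0,-0.4],"angular":[0,0,0],"claw":-0.63},{"slide":[-0.16,0,-0.6],"angular":[0,0,0],"claw":-0.63},{"slide":[-0.16,0,-0.8],"angular":[0,0,0],"claw":-0.63},{"slide":[-0.16,-0.1,-0.9],"angular":[0,0,0],"claw":-1},{"slide":[-0.16,-0.1,-0.9],"angular":[0,0,0],"claw":-1},{"slide":[-0.16,-0.1,-0.9],"angular":[0,0,0],"claw":-1}]'
python3 - <<'E'
from h import *
s=tcp();im=ctrl.get_image("wrist");save(im,"pics/w4.png");W=world(im,wristT(im,s))
Q=W-np.r_[O,0];X=Q[...,:2]@ux*1e3;Y=Q[...,:2]@uy*1e3;Z=W[...,2]*1e3
m=(Z>15.5)&(Z<30)&(im["depth"]>0)
# rear edge & orthographic view
for y in range(-215,5,10):
    k=m&(abs(Y-y)<4)&(X>-90)&(X<-20)
    if k.sum()>10: print(y,"rear x",np.percentile(X[k],1).round(1),end="; ")
img=np.zeros((300,800,3),np.uint8)
k=(im["depth"]>0)&(Z>-5)&(Z<40)
r=((X+80)*3).astype(int);c=((-Y+25)*3).astype(int);k&=(r>=0)&(r<300)&(c>=0)&(c<800)
img[r[k],c[k]]=im["color"][k][:,::-1]
E
```

```text
time: 11.7
position: [0.6304, -0.1143, 0.2423]
tool_rot: [-2.06, -2.372, -0.003]
ft_force: [-0.1, 0.6, -1.0]
grip_width: 0.032
grip_force: 0.0
t 11.7 rail xy [ -58.9 -249. ] z 0.2423 toolx deg 98.06 tilt [ 0.001  0.002 -1.   ] w 0.03213567344772949 F [-0.1  0.6 -1. ]
-205 rear x -61.1; -195 rear x -61.0; -185 rear x -61.0; -175 rear x -60.9; -165 rear x -60.9; -155 rear x -60.8; -145 rear x -60.8; -135 rear x -60.7; -125 rear x -60.7; -115 rear x -60.6; -105 rear x -60.6; -95 rear x -60.5; -85 rear x -60.5; -75 rear x -60.4; -65 rear x -60.4;
```

View pics/w4.png

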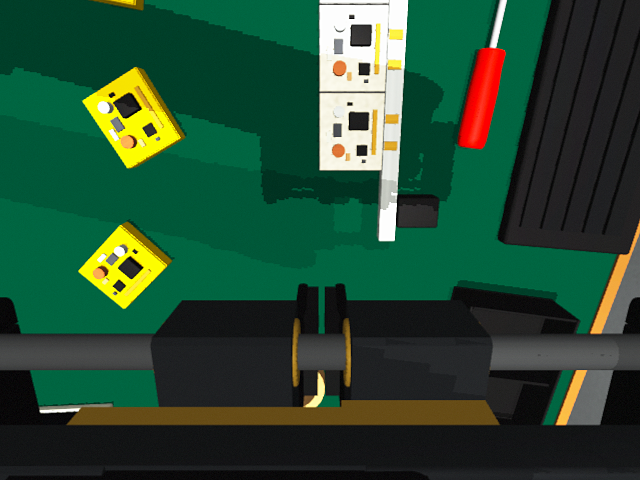

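The wrist view shows the row flush with the fence, rear edges straight within about 1 mm, and the middle and right boards edge to edge at row 92. I'm moving towards the switch and checking the end stop on the way.

```bash
python3 -m inch '[{"slide":[0.2,0,0],"angular":[0,0,0],"claw":-1},{"slide":[0.4,0,0],"angular":[0,0,0],"claw":-1},{"slide":[0.44,0,0],"angular":[0,0,0],"claw":-1},{"slide":[0.44,0,0],"angular":[0,0,0],"claw":-1}]'
python3 - <<'E'
from h import *
s=tcp();im=ctrl.get_image("wrist");W=world(im,wristT(im,s));save(im,"pics/w5.png")
Q=W-np.r_[O,0];X=Q[...,:2]@ux*1e3;Y=Q[...,:2]@uy*1e3;Z=W[...,2]*1e3
m=(Z>15)&(Z<30)&(im["depth"]>0)
for y in range(-205,5,20):
    k=m&(abs(Y-y)<4)&(X>-90)&(X<-20)
    if k.sum()>10: print(y,"rear x",np.percentile(X[k],1).round(1),end="; ")
k=m&(X>-50)&(X<-15)&(Y<30);print("row right edge",np.percentile(Y[k],.5) if k.any() else None)
k=m&(X>-74)&(X<-64)&(Y>-20)&(Y<40);print("stop y",np.percentile(Y[k],[2,98]))
E
```

```text
time: 12.15
position: [0.6141, -0.0023, 0.2399]
tool_rot: [-2.05, -2.375, 0.001]
ft_force: [0.1, -1.0, 1.1]
grip_width: 0.006
grip_force: 0.0
t 12.15 rail xy [ -59.  -135.8] z 0.2399 toolx deg 98.4 tilt [-0.003  0.002 -1.   ] w 0.0061370549579962755 F [ 0.1 -1.   1.1]
-205 rear x -60.3; -185 rear x -60.4; -165 rear x -60.4; -145 rear x -60.5; -125 rear x -60.5; -105 rear x -60.6; -85 rear x -60.6; -65 rear x -59.7; -45 rear x -59.8; -25 rear x -59.8; -5 rear x -59.9; row right edge -206.42822926846378
stop y [ 0.86875187 16.03310413]
```

View pics/w5.png

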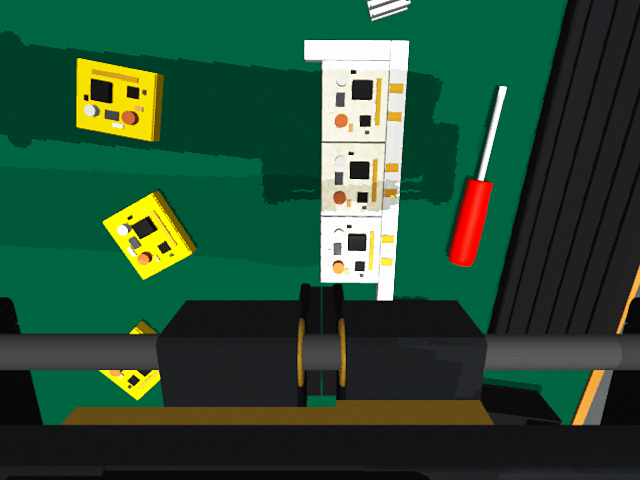

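The row is complete and touches the end stop at the top, row 60, with no visible gaps between boards. Next is the lever.

```bash
python3 -m inch '[{"slide":[0.2,-0.1,0],"angular":[0,0,0],"claw":-1},{"slide":[0.35,-0.25,0],"angular":[0,0,0],"claw":-1},{"slide":[0.5,-0.4,0],"angular":[0,0,0],"claw":-1},{"slide":[0.65,-0.455,0],"angular":[0,0,0],"claw":-1},{"slide":[0.65,-0.455,0],"angular":[0,0,0],"claw":-1}]'
python3 -m inch '[{"slide":[0.2,0,0],"angular":[0,0,0],"claw":-1},{"slide":[0.4,0,0],"angular":[0,0,0],"claw":-1},{"slide":[0.6,0,0],"angular":[0,0,0],"claw":-1},{"slide":[0.658,0,0],"angular":[0,0,0],"claw":-1},{"slide":[0.658,0,0],"angular":[0,0,0],"claw":-1}]'
python3 - <<'E'
from h import *
s=tcp();print(np.round(s["position"],4))
for c in ("scene","side"):
    im=ctrl.get_image(c);W=world(im)
    P=W[(W[...,0]>.47)&(W[...,0]<.62)&(W[...,1]>.27)&(W[...,1]<.34)&(W[...,2]>.085)&(W[...,2]<.125)&(im["depth"]>0)&(im["color"].max(2)<60)]
    # sphere fit r=13
    from scipy.optimize import least_squares
    r=least_squares(lambda c:np.linalg.norm(P-c,axis=1)-.013,P.mean(0)-[0,0,.01],loss="soft_l1",f_scale=.002)
    print(c,len(P),np.round(r.x,4),P.min(0).round(3),P.max(0).round(3))
E
```

```text
time: 12.7
position: [0.4765, 0.1429, 0.2418]
tool_rot: [-2.051, -2.377, -0.001]
ft_force: [-0.0, -0.8, 0.5]
grip_width: 0.008
grip_force: 0.0
time: 13.2
position: [0.4568, 0.3025, 0.241]
tool_rot: [-2.056, -2.373, 0.001]
ft_force: [0.8, 0.2, -0.0]
grip_width: 0.005
grip_force: 0.0
t 13.2 rail xy [-171.3  188.3] z 0.241 toolx deg 98.16 tilt [-0.002  0.001 -1.   ] w 0.005398432212689115 F [ 0.8  0.2 -0. ]
[0.4568 0.3025 0.241 ]
scene 107 [0.5069 0.3048 0.0935] [0.5   0.291 0.087] [0.521 0.315 0.111]
side 193 [0.506  0.3035 0.0947] [0.493 0.296 0.088] [0.516 0.318 0.109]
```

```bash
python3 -m inch '[{"slide":[0,0,0.2],"angular":[0,0,0],"claw":-1},{"slide":[0,0,0.4],"angular":[0,0,0],"claw":-1},{"slide":[0,0,0.56],"angular":[0,0,0],"claw":-1},{"slide":[0,0,0.612],"angular":[0,0,0],"claw":-1},{"slide":[0,0,0.612],"angular":[0,0,0],"claw":-1}]'
python3 -m inch '[{"slide":[-0.005,0.04,0],"angular":[0,0,0],"claw":-1},{"slide":[-0.011,0.08,0],"angular":[0,0,0],"claw":-1},{"slide":[-0.017,0.12,0],"angular":[0,0,0],"claw":-1},{"slide":[-0.023,0.16,0],"angular":[0,0,0],"claw":-1},{"slide":[-0.029,0.2,0],"angular":[0,0,0],"claw":-1},{"slide":[-0.035,0.24,0],"angular":[0,0,0],"claw":-1},{"slide":[-0.04,0.28,0],"angular":[0,0,0],"claw":-1},{"slide":[-0.046,0.32,0],"angular":[0,0,0],"claw":-1},{"slide":[-0.05,0.35,0],"angular":[0,0,0],"claw":-1},{"slide":[-0.052,0.36,0],"angular":[0,0,0],"claw":-1}]'
python3 - <<'E'
from h import *
s=tcp();print(np.round(s["position"],4))
im=ctrl.get_image("side");W=world(im)
cv2.imwrite("pics/s6.png",cv2.resize(im["color"][260:440,190:400,::-1],None,fx=3,fy=3))
P=W[(W[...,0]>.5)&(W[...,0]<.64)&(W[...,1]>.27)&(W[...,1]<.34)&(W[...,2]>.07)&(W[...,2]<.125)&(im["depth"]>0)]
print(P.min(0),P.max(0))
E
```

```text
time: 13.8
position: [0.4568, 0.2983, 0.0873]
tool_rot: [-2.064, -2.367, 0.006]
ft_force: [-0.3, 0.0, 0.5]
grip_width: 0.008
grip_force: 0.0
time: 14.8
position: [0.5486, 0.3004, 0.0886]
tool_rot: [-2.062, -2.37, 0.001]
ft_force: [-0.7, 1.0, 0.2]
grip_width: 0.004
grip_force: 0.3
t 14.8 rail xy [-80.7 173.1] z 0.0886 toolx deg 97.96 tilt [-0. -0. -1.] w 0.004305448268887726 F [-0.7  1.   0.2]
[0.5486 0.3004 0.0886]
[0.53325678 0.28825671 0.07043552] [0.5800578  0.31989341 0.1246931 ]
```

View pics/s6.png

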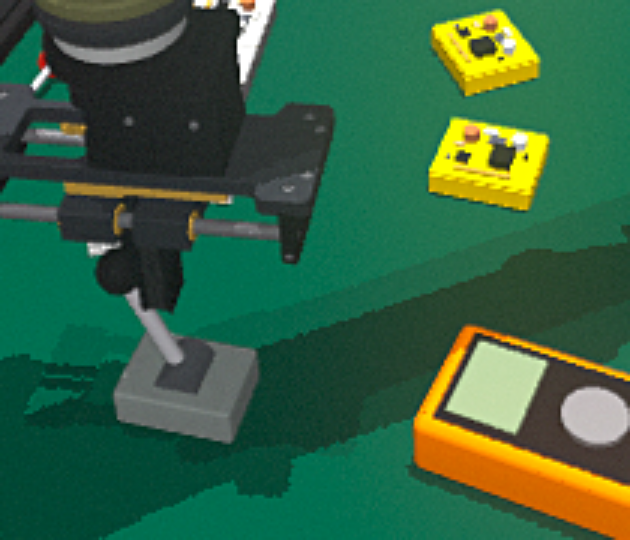

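The lever leans to the far side, with the ball at (118,268), but I feel no end contact yet. I'm nudging it further, then backing off and measuring.

```bash
python3 -m inch '[{"slide":[-0.002,0.012,0],"angular":[0,0,0],"claw":-1},{"slide":[-0.003,0.02,0],"angular":[0,0,0],"claw":-1},{"slide":[-0.003,0.02,0],"angular":[0,0,0],"claw":-1}]'
python3 -m inch '[{"slide":[0,-0.12,0],"angular":[0,0,0],"claw":-1},{"slide":[0,-0.24,0],"angular":[0,0,0],"claw":-1},{"slide":[0,-0.3,-0.2],"angular":[0,0,0],"claw":-1},{"slide":[0,-0.3,-0.4],"angular":[0,0,0],"claw":-1},{"slide":[0,-0.3,-0.6],"angular":[0,0,0],"claw":-1},{"slide":[0,-0.3,-0.6],"angular":[0,0,0],"claw":-1}]'
python3 - <<'E'
from h import *
from scipy.optimize import least_squares
for c in ("scene","side"):
    im=ctrl.get_image(c);W=world(im);blobs(im,W,c)
    P=W[(W[...,0]>.52)&(W[...,0]<.64)&(W[...,1]>.27)&(W[...,1]<.34)&(W[...,2]>.085)&(W[...,2]<.125)&(im["depth"]>0)&(im["color"].max(2)<60)]
    r=least_squares(lambda c:np.linalg.norm(P-c,axis=1)-.013,P.mean(0)-[0,0,.01],loss="soft_l1",f_scale=.002)
    print(c,len(P),np.round(r.x,4),"angle",np.arctan2(r.x[0]-.5405,r.x[2]-.022)+.5)
    for q in ("heatsink","multimeter","tape_roll","screwdriver","phone"):
        for o in ctrl.outline_of(q,c)[:1]: print(q,round(o["confidence"],2),np.round(np.median(W[o["mask"]],0),3))
E
```

```text
time: 15.15
position: [0.5528, 0.3007, 0.089]
tool_rot: [2.061, 2.371, -0.0]
ft_force: [-1.4, -1.3, -0.8]
grip_width: 0.006
grip_force: 0.2
time: 15.75
position: [0.4816, 0.2929, 0.2474]
tool_rot: [2.056, 2.367, 0.021]
ft_force: [0.5, -0.6, 0.3]
grip_width: 0.007
grip_force: 0.0
scene px [285 219  36  19 279] yel 0.33 z 0.0173 rect mm [470.7 -51.9] [82.9 41.3] 90.0
scene px [228 228  25  15 189] yel 0.34 z 0.018 rect mm [ 457.2 -199.7] [48.9 39. ] 54.9
scene px [ 306  256  101   56 2374] yel 0.0 z 0.0174 rect mm [646.   38.2] [ 87.8 220.4] 11.5
scene px [282 310  32  20 263] yel 0.0 z 0.0189 rect mm [ 710.3 -100.7] [42.3 63.2] 8.9
scene 116 [0.5754 0.3063 0.0931] angle 0.956744622093999
heatsink 0.53 [0.647 0.192 0.012]
multimeter 0.86 [0.348 0.281 0.037]
tape_roll 0.88 [ 0.632 -0.313  0.02 ]
screwdriver 0.7 [0.765 0.016 0.02 ]
phone 0.76 [ 0.363 -0.428  0.008]
side px [349 235  15  14  89] yel 0.82 z 0.0187 rect mm [ 465.4 -197. ] [30.4 56.8] 0.1
side px [ 226  261   46   59 1658] yel 0.03 z 0.0182 rect mm [637.2  45.8] [ 90.4 199.8] 9.0
side px [334 265  18  20 188] yel 0.88 z 0.0188 rect mm [454.6 -50.6] [44.7 62.4] 36.8
side 189 [0.5742 0.3055 0.094 ] angle 0.9374243073086714
heatsink 0.65 [0.637 0.199 0.015]
multimeter 0.6 [0.32  0.307 0.038]
screwdriver 0.8 [0.755 0.027 0.02 ]
phone 0.59 [ 0.354 -0.419  0.01 ]
```

The lever is at about 0.95 rad, the row is intact and the bystanders haven't moved, so I'm handing in.

```bash
python3 -c "
from bench import ctrl
print(ctrl.close_job())"
```

```text
the job is handed in; nothing more can be done
None
```

I handed the job in with the three white boards in a flush row against the fence and end stop, the lever thrown to about 0.95 rad, and no bystander visibly moved; the hand-in returned no verdict.

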